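Clamp a glass pane on edge

ROBOT

A 7-joint arm with a two-finger parallel gripper is mounted at the origin on a cart in front of the work surface, level with it; the furniture and walls round the work are solid. World frame = base frame: x ahead of the robot, y to its left, z up, the work surface at z = 0. Lengths are in m, angles in rad, forces in N, time in s.
With the tool pointing down it reaches from about 0.4 to 0.85 m from the base axis. Payload 10.4 kg.
Tool frame: the origin (TCP) lies on the centre line of the jaws, within the pads' length; the fingertips stand 22 mm ahead of it and the grasp point (between the pads) lies 3 mm ahead of it; z points along the fingers, y is the line along which they close (so a half turn about z gives the same grasp; the last joint's range is limited). The gripper opens to 87 mm and grips with 3 to 60 N. Pads are 19 mm wide; open, the fingers measure 117 mm over their backs; the gripper's body (75 mm by 190 mm) begins 51 mm behind the grasp point.
Start: joints at [-1.309, 0.332, -0.065, 1.46, 0.022, 1.35, -0.088], TCP at [0.176, 0.6, 0.245] pointing down, gripper open.
Joint ranges: [-2.6, 2.6], [-0.5, 2.12], [-1.47, 1.34], [0.16, 2.42], [-1.27, 4.41], [0.06, 2.06], [-2.6, 2.6]. Speed limits (rad/s): [2.22, 2.22, 2.79, 2.79, 3.14, 3.14, 3.14].

INTERFACE

Orientations are given as a unit quaternion [x, y, z, w].
In Python, from bench import r, imaging gives the robot as it stands (r), with the cameras (imaging).
- The arm moves only by the shell command python3 jog.py 'ROWS' [FORCE]. ROWS is a JSON list of rows, 1 to 12 of them, each of 5 numbers: dx, dy, dz in m, then a turn about the tool's z in rad, then the finger opening in m; each row is the pose to reach, as a shift and turn from the pose commanded when the command began, along the tool's axes at that moment; what a row does not reach only later rows make up. A row lasts 1/10 s, in which the tool goes at most 0.05 m and 0.15 rad, less where a joint would pass 70% of its speed; a pose out of reach is approached as far as the arm can. The fingers move at their own pace and stop on an object; FORCE is the grip in N (left out, the last holds). Time passes only in rows, so rows that do not move let the fingers close. It prints the time, the measured TCP pose, the force, the opening and the grip force at its end.
- r.read_state(): the state, without advancing time (a new reading comes with each control period).
- imaging.camera(name): name is "side" or "top"; returns a dict with "img" (480x640x3 uint8, red, green, blue), "fx", "fy", "cx", "cy" (pixels), "pose" (4x4, takes a point from camera to world coordinates). Camera axes: x right, y down, z forward; pixel columns grow to the right and rows downward; lengths in m; the calibration is good to about 2 mm. A picture is of the moment at which its call begins. There is no depth.
- r.close_job(): hands the job in; it is judged then, once.
The state is a dict: "time": time; "joint_positions": joint angles; "joint_vel": joint speeds; "joint_torque": joint torques, N m; "ee_pos": TCP position; "eef_rot": TCP orientation; "ft_force": force on the tool from outside, world axes, zero at the start; "torque": the same for the moment, N m; "width": finger opening in m; "grip_force": force on a finger pad.
Only numpy, scipy, OpenCV 4.12 (cv2) and the standard library are available. Lean on these libraries where they do the work, as an engineer would, in place of code of your own. Each camera call takes 0.05 s, during which the arm holds its last target. There are 200 camera calls.

TASK

Take the glass pane that leans on the wooden drying stand and lower it, standing upright on its long edge, into the slot of the edge clamp, down on the slot's floor and up against the end stop. Then let go and swing the cam lever over as far as it goes, so that the jaws hold the pane upright. Leave the tapes, the glass cutter and the pliers where they are.

Things in the scene. Friction and masses are not known exactly. Their poses are not given: they have to be found in the camera images.
- glass_pane: Plain greenish glass plate 140 x 110 x 10 mm, about 0.4 kg. Origin at its centre; own x across the thickness, y along the 140 mm edge, z along the 110 mm height (up). It starts on a long edge on the stand, leaning 30 degrees from vertical on two dowels, its top towards the stand's -x (roughly towards the robot). Between the dowels both faces are free; it lifts out along its own z.
- drying_stand: Fixed wooden stand: plywood foot 130 x 160 mm, top 18 mm up, a 14 mm high lip at its +x side, two 10 mm dowels 104 mm apart along y, about 95 mm long, leaning 30 degrees from vertical to the stand's -x, under the pane's lower face. Origin: centre of the underside, z up. The seated pane's centre is at about x = +2, z = +68 mm in this frame.
- edge_clamp: Fixed clamp: base 150 x 150 x 10 mm, two grey rubber-lined jaws 120 mm long, tops 55 mm up, mouth flared. Origin at worktop height, z up. The slot runs along y: fixed face x = +5 mm, sliding face x = -11 mm with the lever open (slot 16 mm, at least 15 at any start). Steel end stop at the slot's +y end, face y = +70 mm, top 52 mm up; other end open. A clamped pane's centre: x 0, y 0, z 67 mm.
- slot_end (a point): Point on the end stop's face, on the slot's floor (12 mm above the worktop), at x = 0, y = +70 mm of the edge clamp; axes as the clamp's.
- slot_floor (a point): Middle of the slot's rubber floor, 12 mm above the worktop, at x = 0, y = 0 of the edge clamp; axes as the clamp's.
- cam_lever (a joint): Angle of the cam lever in rad: 0 fully open (handle to the clamp's -x, away from the slot), 1.5 fully closed on its stop (handle along the clamp's +y, beside the jaws). It closes clockwise seen from above, stays where it is left, and needs about 3 N at the grip, about 5 N at the end. Starts at 0 to 0.2.
- lever_grip (a point): Middle of the lever's black grip, 78 mm from its pivot and 56 mm above the worktop. The grip is an 18 mm thick round bar, 48 mm long plus rounded ends, rising slightly outwards; the handle ends 99 mm from the pivot. Turns with the lever: own -x points outwards along the handle.
- lever_pivot (a point): Point on the lever's vertical axis at the grip's height (56 mm above the worktop), at x = -70 mm, y = 0 of the edge clamp.
- masking_tape: Roll of beige masking tape lying flat, 104 mm wide, 25 mm high; bystander. Origin at its underside's centre.
- e_tape: Roll of black tape lying flat, 58 mm wide, 19 mm high; bystander. Origin at its underside's centre.
- glass_cutter: Pencil-like wooden-handled glass cutter, 145 mm long, 12 mm thick, lying flat; bystander.
- running_pliers: Blue-handled pliers, 180 x 55 mm, 11 mm high, lying flat; bystander.
- sliding_jaw: The clamp's sliding jaw, on the -x side of the slot; the cam lever drives it up to 6.3 mm towards +x in proportion to its angle, pressing the pane on the fixed jaw. Its origin coincides with the clamp's origin when fully open.

How it is judged:
By the outcome, as a careful person would: the job done as asked, in the order asked, and still so for the second after the job is handed in, with the robot touching nothing.
It also fails if it takes over 64 s, if anything falls off the work surface, if the arm or the gripper's body presses on something with over 40 N, if the wrist force passes 120 N, or if a joint passes its speed limit or range.

## Working session

There is one attempt and no reset: what is moved stays moved. The work goes in short steps, Python scripts to look and compute and a shell command to move; the robot and the scene stay as the last step left them, time stands still between calls to the robot, and variables do not carry over. Pictures are saved under pics/ and viewed, at most 10 in all, crops included, and the job is handed in when it is done.

```bash
ls; mkdir -p pics
python3 - <<'E'
from bench import r, imaging
import cv2,numpy as np
for n in("side","top"):
    c=imaging.camera(n); cv2.imwrite(f"pics/{n}0.png",c["img"][:,:,::-1]); print(n,c["fx"],c["fy"],c["cx"],c["cy"],np.round(c["pose"],4).tolist())
s=r.read_state(); print(s["time"],s["ee_pos"],s["eef_rot"],s["width"])
E
```

```text
bench.py
jog.py
pics
side 621.3108523555303 621.3108523555303 320.1756053082291 251.4337094996933 [[0.8453, -0.3347, 0.4164, 0.0698], [-0.5339, -0.558, 0.6353, -0.7244], [0.0197, -0.7594, -0.6504, 0.8523], [0.0, 0.0, 0.0, 1.0]]
top 591.2845611696116 591.2845611696116 320.14529725903344 244.98913706895024 [[0.0023, -0.9988, 0.0488, 0.502], [-0.9998, -0.0033, -0.0207, 0.0515], [0.0209, -0.0488, -0.9986, 1.1387], [0.0, 0.0, 0.0, 1.0]]
0.1 [0.17551463 0.59953258 0.24384155] [ 1.41921928e-01  9.89877657e-01 -6.21182454e-04 -7.10051069e-05] 0.08691547339156773
```

View pics/side0.png

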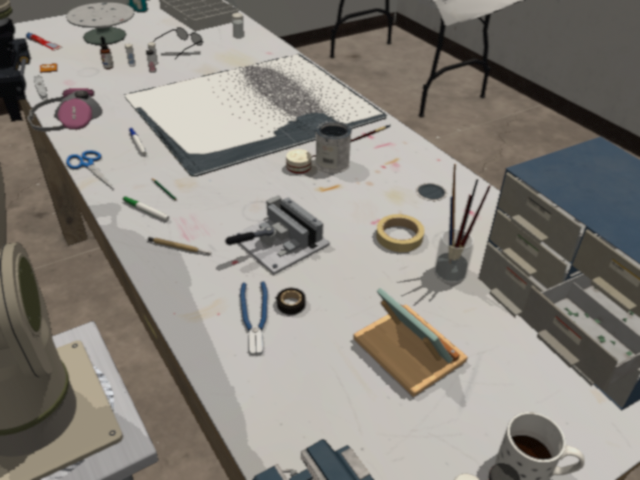

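View pics/top0.png

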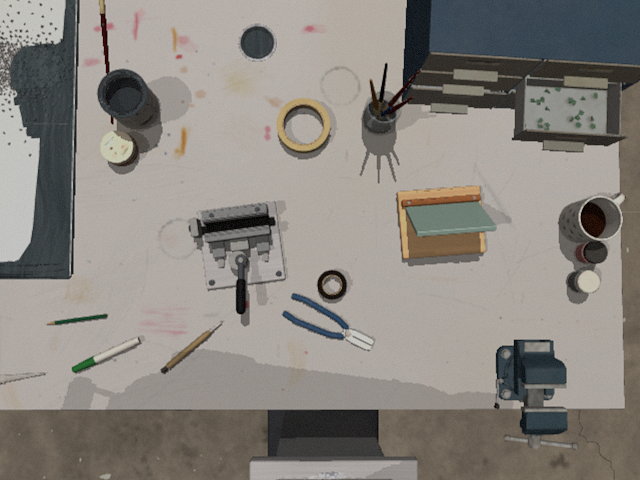

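Run:
```python
import cv2,numpy as np
def crop(n,x,y,w,h,s=4):
    a=cv2.imread(f"pics/{n}0.png")[y:y+h,x:x+w]; a=cv2.resize(a,None,fx=s,fy=s,interpolation=cv2.INTER_CUBIC)
    for k in range(0,w,10):
        cv2.line(a,(k*s,0),(k*s,8 if k%20 else 16),(0,0,255),1)
        if k%20==0: cv2.putText(a,str(x+k),(k*s,26),0,.35,(0,0,255),1)
    for k in range(0,h,10):
        cv2.line(a,(0,k*s),(8 if k%20 else 16,k*s),(0,0,255),1)
        if k%20==0: cv2.putText(a,str(y+k),(16,k*s+4),0,.35,(0,0,255),1)
    return a
cv2.imwrite("pics/stand.png",cv2.resize(np.hstack([crop("top",380,170,130,125,3*1),crop("side",345,280,130,125,3)]),None,fx=1,fy=1))
cv2.imwrite("pics/clamp.png",np.hstack([crop("top",180,195,130,125,3),crop("side",215,185,130,125,3)]))
```

```text
(no output)
```

View pics/stand.png

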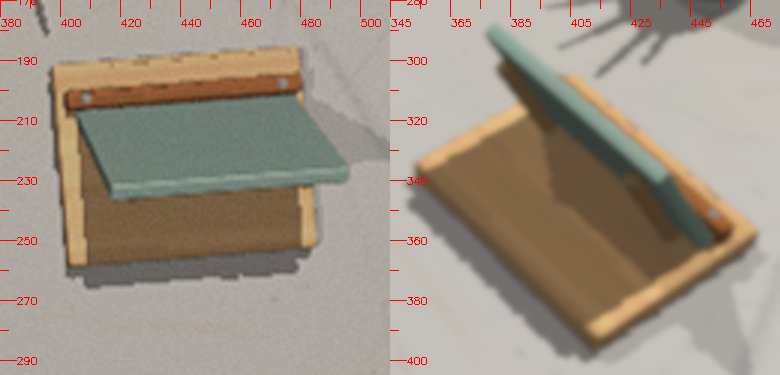

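View pics/clamp.png

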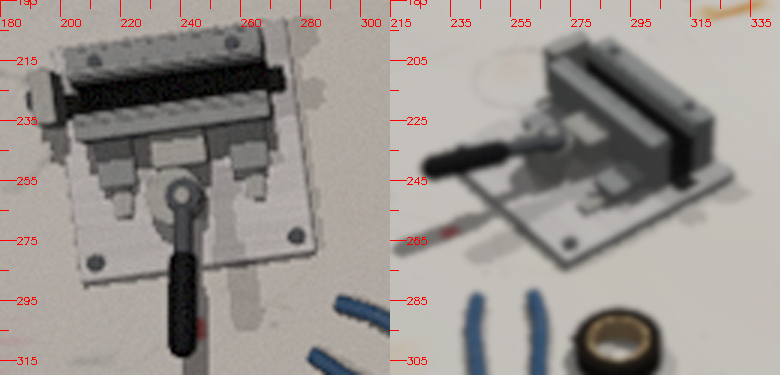

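```bash
cat > h.py <<'E'
import numpy as np
from scipy.optimize import least_squares
C={"side":(621.311,320.176,251.434,np.array([[0.8453,-0.3347,0.4164,0.0698],[-0.5339,-0.558,0.6353,-0.7244],[0.0197,-0.7594,-0.6504,0.8523]])),
"top":(591.285,320.145,244.989,np.array([[0.0023,-0.9988,0.0488,0.502],[-0.9998,-0.0033,-0.0207,0.0515],[0.0209,-0.0488,-0.9986,1.1387]]))}
def proj(n,P):
    f,cx,cy,T=C[n]; q=(np.asarray(P)-T[:,3])@T[:,:3]
    return np.array([f*q[0]/q[2]+cx,f*q[1]/q[2]+cy])
def Rz(a): c,s=np.cos(a),np.sin(a); return np.array([[c,-s,0],[s,c,0],[0,0,1.]])
def Ry(a): c,s=np.cos(a),np.sin(a); return np.array([[c,0,s],[0,1,0],[-s,0,c]])
E
python3 - <<'E'
from h import *
np.set_printoptions(precision=4,suppress=True)
T,S="top","side"
def fit(name,pts,model,p0):
    f=lambda p:np.concatenate([proj(n,model(p,k))-uv for n,k,uv in pts])
    s=least_squares(f,p0,loss="soft_l1",f_scale=1.5,x_scale=.01)
    print(name,s.x); 
    for (n,k,uv),e in zip(pts,f(s.x).reshape(-1,2)): print("  ",n,k,e.round(1))
    return s.x
pane=[(T,(5,70,55),(416,232.3)),(T,(5,-70,55),(495,225.7)),(T,(-5,70,55),(417.7,236.3)),(T,(-5,-70,55),(495.7,229.3)),(T,(5,70,-55),(406,208)),(T,(5,-70,-55),(480,202)),
(S,(-5,70,55),(377.7,290.7)),(S,(5,70,55),(381,288.3)),(S,(5,-70,55),(437.7,337.7)),(S,(-5,-70,55),(433.3,340.7)),(S,(-5,-70,-55),(450.3,362.3)),(S,(5,-70,-55),(453,360))]
fit("pane",pane,lambda p,k:p[:3]+Rz(p[3])@Ry(-p[4])@(np.array(k)/1000),[.5,-.2,.07,0,.52])
st=[(T,(65,80,18),(398,192)),(T,(65,-80,18),(480,186)),(T,(-65,80,18),(403,259)),(T,(-65,-80,18),(485.5,252)),(S,(-65,80,18),(355,335.5)),(S,(-65,-80,18),(413.3,390.5)),(S,(65,-80,18),(467,358)),(S,(65,80,18),(404,306))]
fit("stand",st,lambda p,k:np.array([p[0],p[1],0])+Rz(p[2])@(np.array(k)/1000),[.5,-.2,0])
cl=[(T,"b0",(208,289)),(T,"b1",(285,278)),(T,"b2",(276,201.7)),(S,"b1",(273.3,272.5)),(S,"b2",(329.5,243.5)),(T,"pv",(240.3,260)),(S,"pv",(268.3,230)),
(T,"j0",(267.3,204)),(S,"j0",(322.7,225.7)),(T,"j1",(201.7,210.5)),(S,"j1",(290,198)),(T,"tip",(240.7,312.3)),(S,"tip",(226.7,241.7))]
def m(p,k):
    b=p[3];l=np.array([-.07,0,0]);
    d={"b0":(b,.075,.01),"b1":(b,-.075,.01),"b2":(b+.15,-.075,.01),"pv":(-.07,0,p[4]),"j0":(p[5],-.06,.055),"j1":(p[5],.06,.055),"tip":(-.07-.099*np.cos(p[6]),.099*np.sin(p[6]),p[7])}[k]
    return np.array([p[0],p[1],0])+Rz(p[2])@np.array(d)
fit("clamp",cl,m,[.5,.2,0,-.11,.05,.03,.1,.06])
E
```

```text
pane [ 0.6052 -0.2063  0.0687  0.0802  0.5234]
   top (5, 70, 55) [ 1.4 -1.2]
   top (5, -70, 55) [ 2.2 -0.7]
   top (-5, 70, 55) [-0.4 -0. ]
   top (-5, -70, 55) [1.  0.9]
   top (5, 70, -55) [-0.4 -2. ]
   top (5, -70, -55) [-1.4 -1.6]
   side (-5, 70, 55) [-2.4  0.3]
   side (5, 70, 55) [-1.6 -1.5]
   side (5, -70, 55) [ 0.2 -0.7]
   side (-5, -70, 55) [0.2 0.9]
   side (-5, -70, -55) [-1.5  2. ]
   side (5, -70, -55) [-0.2  0.1]
stand [ 0.6014 -0.2046  0.0822]
   top (65, 80, 18) [-0.5 -0.5]
   top (65, -80, 18) [ 0.4 -0.8]
   top (-65, 80, 18) [0.4 0.3]
   top (-65, -80, 18) [1.2 0.7]
   side (-65, 80, 18) [-3.9 -1.4]
   side (-65, -80, 18) [-0.4  3.2]
   side (65, -80, 18) [ 0.6 -0.8]
   side (65, 80, 18) [ 0.5 -2.3]
clamp [ 0.5997  0.1824  0.1222 -0.1173  0.0481  0.0248  0.1042  0.0595]
   top b0 [-1.  -0.6]
   top b1 [0.6 0.9]
   top b2 [ 0.5 -0.7]
   side b1 [-1.2 -0.2]
   side b2 [ 0.1 -0.7]
   top pv [ 1.  -1.6]
   side pv [ 0.5 -0.1]
   top j0 [ 0.2 -0.8]
   side j0 [-0.  -1.7]
   top j1 [0.7 0.3]
   side j1 [-2.1 -0.6]
   top tip [0.4 0.5]
   side tip [-1.4  0.1]
```

```bash
cat > go.py <<'E'
# python3 go.py x y z [yaw of closing line]: shift and turn in present tool axes
import sys,numpy as np
from bench import r, imaging
from scipy.spatial.transform import Rotation as R
s=r.read_state(); M=R.from_quat(s["eef_rot"]).as_matrix(); a=[float(v) for v in sys.argv[1:]]
d=M.T@(np.array(a[:3])-s["ee_pos"]); y=np.arctan2(M[1,1],M[0,1]); t=a[3] if len(a)>3 else y
e=(y-t+np.pi/2)%np.pi-np.pi/2
print("t",round(s["time"],2),"pos",s["ee_pos"].round(4),"yaw",round(y,3),"d",d.round(4),"turn",round(e,3),"w",round(s["width"],4),"grip",round(s["grip_force"],1),"F",s["ft_force"].round(1),"q7",round(s["joint_positions"][6],2),"zx",M[:2,2].round(4))
E
python3 go.py .5 .15 .23 .08; python3 go.py .587 -.2067 .22 .081
V='[-0.438,-0.34,0.014,1.206,0.087]'; python3 jog.py '[[-0.438,-0.34,0.014,1.206,0.087],[-0.438,-0.34,0.014,1.206,0.087],[-0.438,-0.34,0.014,1.206,0.087],[-0.438,-0.34,0.014,1.206,0.087],[-0.438,-0.34,0.014,1.206,0.087],[-0.438,-0.34,0.014,1.206,0.087],[-0.438,-0.34,0.014,1.206,0.087],[-0.438,-0.34,0.014,1.206,0.087],[-0.438,-0.34,0.014,1.206,0.087],[-0.438,-0.34,0.014,1.206,0.087],[-0.438,-0.34,0.014,1.206,0.087],[-0.438,-0.34,0.014,1.206,0.087]]'; python3 go.py .587 -.2067 .22 .081
```

```text
time: 1.3
ee_pos: [0.5031, 0.1438, 0.2304]
eef_rot: [0.682, 0.732, -0.0, 0.001]
ft_force: [0.4, -0.1, 0.7]
width: 0.0868
grip_force: 0.0
t 1.3 pos [0.5031 0.1438 0.2304] yaw 0.071 d [-0.3556  0.0588  0.0113] turn -0.01 w 0.0868 grip 0.0 F [ 0.4 -0.1  0.7] q7 -0.25 zx [ 0.001  -0.0022]
```

```bash
python3 jog.py '[[-0.355,0.06,0.011,0,0.087],[-0.355,0.06,0.011,0,0.087],[-0.355,0.06,0.011,0,0.087],[-0.355,0.06,0.011,0,0.087],[-0.355,0.06,0.011,0,0.087],[-0.355,0.06,0.011,0,0.087],[-0.355,0.06,0.011,0,0.087],[-0.355,0.06,0.011,0,0.087],[-0.355,0.06,0.011,0,0.087],[-0.355,0.06,0.011,0,0.087]]'; python3 go.py .587 -.2067 .1 .081
```

```text
time: 2.3
ee_pos: [0.5886, -0.1971, 0.219]
eef_rot: [0.678, 0.735, 0.0, -0.001]
ft_force: [-0.4, 0.5, -0.2]
width: 0.0869
grip_force: 0.0
t 2.3 pos [ 0.5886 -0.1971  0.219 ] yaw 0.081 d [-0.0095 -0.0023  0.119 ] turn 0.0 w 0.0869 grip 0.0 F [-0.4  0.5 -0.2] q7 0.52 zx [-0.0008  0.001 ]
```

```bash
python3 jog.py '[[-0.009,-0.002,0.03,0,0.087],[-0.009,-0.002,0.07,0,0.087],[-0.009,-0.002,0.1,0,0.087],[-0.009,-0.002,0.119,0,0.07],[-0.009,-0.002,0.119,0,0.05],[-0.009,-0.002,0.119,0,0.044],[-0.009,-0.002,0.119,0,0.044],[-0.009,-0.002,0.119,0,0.044]]' 10; python3 go.py .6309 -.2032 .1 .081
python3 - <<'E'
from bench import r, imaging
import cv2,numpy as np
t=imaging.camera("top")["img"];s=imaging.camera("side")["img"]
a=[cv2.resize(i[y:y+150,x:x+130],None,fx=3,fy=3) for i,x,y in((t,380,150),(s,345,230))]
cv2.imwrite("pics/pre.png",np.hstack(a)[:,:,::-1])
E
```

```text
time: 3.1
ee_pos: [0.5881, -0.2075, 0.102]
eef_rot: [0.678, 0.735, 0.001, 0.001]
ft_force: [-1.0, 0.8, -0.0]
width: 0.0547
grip_force: 0.0
t 3.1 pos [ 0.5881 -0.2075  0.102 ] yaw 0.081 d [0.0008 0.043  0.0021] turn -0.0 w 0.0547 grip 0.0 F [-1.   0.8 -0. ] q7 0.59 zx [0.0022 0.    ]
```

View pics/pre.png

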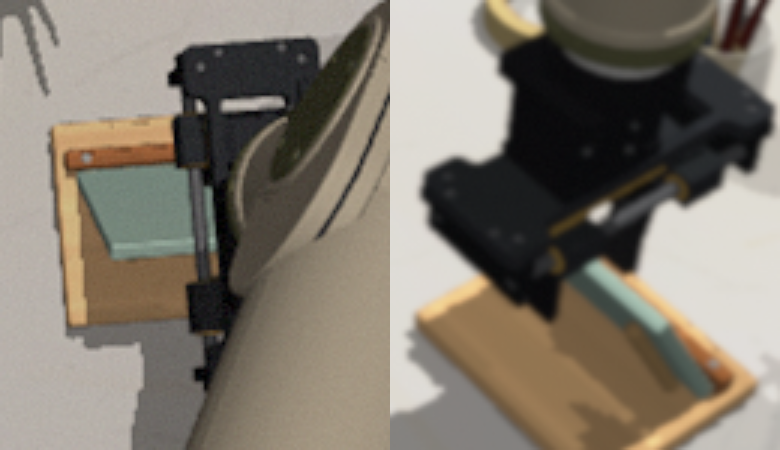

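The gripper straddles the leaning pane, one finger on each side at its middle. Now I push it upright and close.

```bash
python3 jog.py '[[0,0,0,0,0.044],[0,0.006,0,0,0.044],[0,0.012,0,0,0.044],[0,0.018,0,0,0.044],[0,0.024,0,0,0.044],[0,0.03,0,0,0.044],[0,0.036,0,0,0.044],[0,0.043,0,0,0.044],[0,0.043,0,0,0.044],[0,0.043,0,0,0.036]]' 10; python3 jog.py '[[0,0,0,0,0.03],[0,0,0,0,0.026],[0,0,0,0,0.022],[0,0,0,0,0.018],[0,0,0,0,0.014],[0,0,0,0,0.01],[0,0,0,0,0.006],[0,0,0,0,0.006],[0,0,0,0,0.006],[0,0,0,0,0.006]]' 10;  python3 go.py .6309 -.2032 .1 .081
python3 - <<'E'
from bench import r, imaging
import cv2,numpy as np
t=imaging.camera("top")["img"];s=imaging.camera("side")["img"]
a=[cv2.resize(i[y:y+150,x:x+130],None,fx=3,fy=3) for i,x,y in((t,380,150),(s,345,260))]
cv2.imwrite("pics/grip.png",np.hstack(a)[:,:,::-1])
E
```

```text
time: 4.2
ee_pos: [0.6302, -0.2043, 0.1003]
eef_rot: [0.678, 0.735, -0.0, -0.0]
ft_force: [-0.6, 0.4, -0.5]
width: 0.0412
grip_force: 0.1
time: 5.2
ee_pos: [0.6308, -0.2041, 0.1008]
eef_rot: [0.678, 0.735, 0.0, 0.0]
ft_force: [5.2, -0.3, -1.1]
width: 0.0101
grip_force: 10.0
t 5.2 pos [ 0.6308 -0.2041  0.1008] yaw 0.08 d [0.0009 0.0002 0.0008] turn -0.001 w 0.0101 grip 10.0 F [ 5.2 -0.3 -1.1] q7 0.57 zx [ 0.0012 -0.    ]
```

View pics/grip.png

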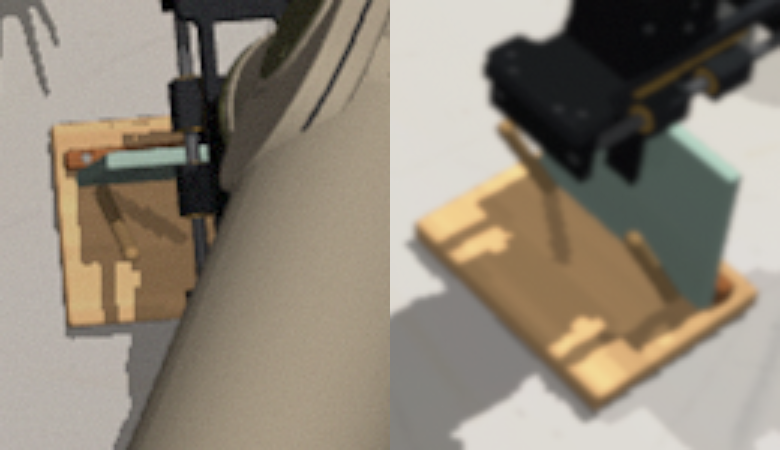

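```bash
python3 jog.py '[[0,0,0,0,0.006],[0,0,0,0,0.006],[0,0,0,0,0.006],[0,0,-0.01,0,0.006],[0,0,-0.03,0,0.006],[0,0,-0.07,0,0.006],[0,0,-0.11,0,0.006],[0,0,-0.14,0,0.006],[0,0,-0.14,0,0.006]]' 40; python3 go.py .5977 .1741 .21 .1222
python3 - <<'E'
from h import *
import cv2
o=[]
for n,x,y in(("top",180,190),("side",215,180)):
    a=cv2.imread(f"pics/{n}0.png")[y:y+145,x:x+130]; a=cv2.resize(a,None,fx=3,fy=3,interpolation=cv2.INTER_CUBIC)
    w=lambda p:tuple(int(v) for v in np.round((proj(n,np.array([.5997,.1824,0])+Rz(.1222)@(np.array(p)/1000))-(x,y)+.5)*3))
    for p,q,c in(((5,-60,55),(5,60,55),(0,0,255)),((-11,-60,55),(-11,60,55),(0,255,0)),((-12,70,52),(12,70,52),(255,0,0)),((-3,-60,12),(-3,70,12),(255,255,0)),((-70,0,56),(-148,8,56),(0,255,255))): cv2.line(a,w(p),w(q),c,1)
    o.append(a)
cv2.imwrite("pics/ov.png",np.hstack(o))
E
```

```text
time: 6.2
ee_pos: [0.6306, -0.2056, 0.2448]
eef_rot: [0.679, 0.734, 0.001, 0.002]
ft_force: [1.7, -0.5, -4.0]
width: 0.0098
grip_force: 40.0
t 6.2 pos [ 0.6306 -0.2056  0.2448] yaw 0.079 d [ 0.3811 -0.0029  0.0342] turn -0.043 w 0.0098 grip 40.0 F [ 1.7 -0.5 -4. ] q7 0.52 zx [ 0.0041 -0.0012]
```

View pics/ov.png

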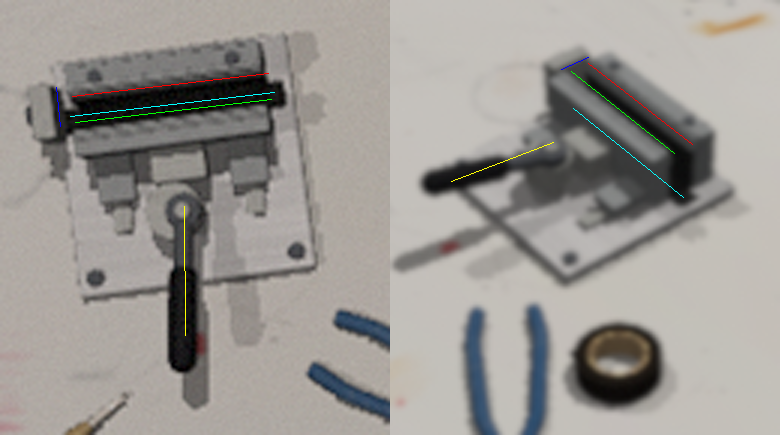

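The pane hangs upright, with about 4 N of weight on the wrist. The overlay matches the slot, floor strip (ends at 65,116 and 285,94) and stop face (57,105) to about 1 mm.

```bash
python3 jog.py '[[0.04,-0.003,0.005,-0.043,0.006],[0.085,-0.003,0.01,-0.043,0.006],[0.13,-0.003,0.015,-0.043,0.006],[0.175,-0.003,0.02,-0.043,0.006],[0.22,-0.003,0.025,-0.043,0.006],[0.265,-0.003,0.03,-0.043,0.006],[0.31,-0.003,0.034,-0.043,0.006],[0.35,-0.003,0.034,-0.043,0.006],[0.37,-0.003,0.034,-0.043,0.006],[0.381,-0.003,0.034,-0.043,0.006],[0.381,-0.003,0.034,-0.043,0.006],[0.381,-0.003,0.034,-0.043,0.006]]'; python3 go.py .5977 .1741 .16 .1222
python3 - <<'E'
from bench import r, imaging
import cv2,numpy as np
t=imaging.camera("top")["img"];s=imaging.camera("side")["img"]
a=[cv2.resize(i[y:y+150,x:x+130],None,fx=3,fy=3) for i,x,y in((t,180,150),(s,215,130))]
cv2.imwrite("pics/above.png",np.hstack(a)[:,:,::-1])
E
```

```text
time: 7.4
ee_pos: [0.5967, 0.1731, 0.206]
eef_rot: [0.663, 0.749, -0.001, 0.0]
ft_force: [-0.9, -1.4, -2.3]
width: 0.0097
grip_force: 40.0
t 7.4 pos [0.5967 0.1731 0.206 ] yaw 0.121 d [0.001  0.0012 0.046 ] turn -0.001 w 0.0097 grip 40.0 F [-0.9 -1.4 -2.3] q7 -0.09 zx [-0.0009 -0.0015]
```

View pics/above.png

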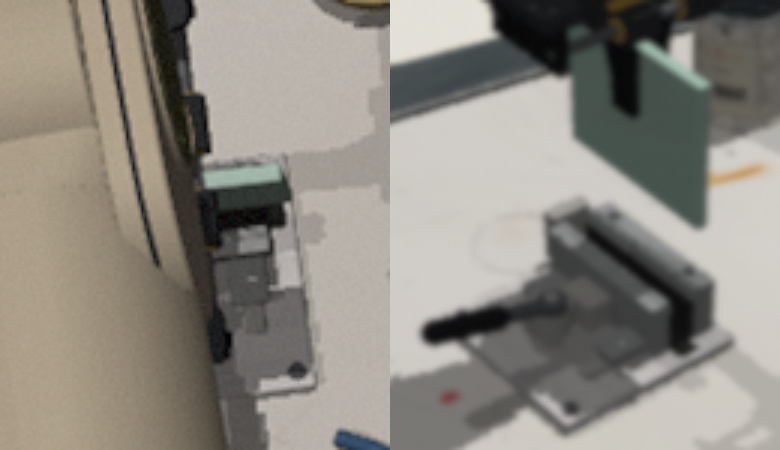

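Run:
```python
from h import *
for k in((5,-70,-55),(-5,-70,-55),(5,-70,55),(-5,-70,55),(-5,70,55),(-5,70,-55)):
    P=np.array([.5967,.1731,.178])+Rz(.121)@(np.array(k)/1000); a=proj("side",P);b=proj("top",P)
    print(k,(a-(215,130))*3+(390,0),(b-(180,150))*3)
```

```text
(5, -70, -55) [705.46939891 228.38628702] [292.09922971 182.91939613]
(-5, -70, -55) [693.64173062 233.94175746] [294.10436958 200.15696653]
(5, -70, 55) [708.96528891  85.06105879] [281.07249181 160.1027625 ]
(-5, -70, 55) [696.41625198  90.35124606] [283.31458448 179.41375697]
(-5, 70, 55) [ 5.62990230e+02 -4.56322207e-01] [ 10.16565705 211.18493974]
(-5, 70, -55) [567.71996936 139.16311665] [ 50.57606889 228.56311828]
```

```bash
python3 jog.py '[[0.001,0.001,0.03,0,0.006],[0.001,0.001,0.05,0,0.006],[0.001,0.001,0.06,0,0.006],[0.001,0.001,0.066,0,0.006],[0.001,0.001,0.072,0,0.006],[0.001,0.001,0.078,0,0.006],[0.001,0.001,0.078,0,0.006]]';  python3 go.py .5977 .1741 .1 .1222
```

```text
time: 8.2
ee_pos: [0.5976, 0.1763, 0.1283]
eef_rot: [0.662, 0.749, -0.0, -0.0]
ft_force: [0.3, 0.2, -2.6]
width: 0.0099
grip_force: 40.0
t 8.2 pos [0.5976 0.1763 0.1283] yaw 0.123 d [-0.0022 -0.0002  0.0283] turn 0.001 w 0.0099 grip 40.0 F [ 0.3  0.2 -2.6] q7 -0.07 zx [-0.0001 -0.    ]
```

```bash
python3 jog.py '[[0,0,0.006,0,0.006],[0,0,0.012,0,0.006],[0,0,0.018,0,0.006],[0,0,0.024,0,0.006],[0,0,0.028,0,0.006],[0,0,0.028,0,0.006],[0,0,0.028,0,0.006]]';  python3 go.py .5968 .182 .0985 .1222
```

```text
time: 8.9
ee_pos: [0.5977, 0.1764, 0.1006]
eef_rot: [0.662, 0.749, 0.0, 0.0]
ft_force: [-0.1, 0.2, -2.6]
width: 0.0101
grip_force: 40.0
t 8.9 pos [0.5977 0.1764 0.1006] yaw 0.123 d [ 0.0057 -0.0002  0.0021] turn 0.001 w 0.0101 grip 40.0 F [-0.1  0.2 -2.6] q7 -0.06 zx [0.0001 0.    ]
```

```bash
python3 jog.py '[[0.001,0,0,0,0.006],[0.002,0,0,0,0.006],[0.003,0,0,0,0.006],[0.004,0,0,0,0.006],[0.005,0,0,0,0.006],[0.005,0,0,0,0.006]]';  python3 go.py .5968 .182 .0985 .1222
```

```text
time: 9.5
ee_pos: [0.597, 0.1816, 0.1006]
eef_rot: [0.662, 0.749, 0.0, -0.0]
ft_force: [-0.9, -0.0, -3.8]
width: 0.0093
grip_force: 40.0
t 9.5 pos [0.597  0.1816 0.1006] yaw 0.123 d [ 0.0004 -0.0002  0.0021] turn 0.001 w 0.0093 grip 40.0 F [-0.9 -0.  -3.8] q7 -0.06 zx [0.0001 0.0002]
```

```bash
python3 jog.py '[[0.001,0,0,0,0.006],[0.002,0,0,0,0.006],[0.002,0,0,0,0.006]]';  python3 go.py .5968 .182 .0985 .1222
```

```text
time: 9.8
ee_pos: [0.5968, 0.1834, 0.1005]
eef_rot: [0.662, 0.749, 0.0, -0.0]
ft_force: [0.9, 0.1, -3.3]
width: 0.0099
grip_force: 40.0
t 9.8 pos [0.5968 0.1834 0.1005] yaw 0.123 d [-0.0014 -0.0001  0.002 ] turn 0.001 w 0.0099 grip 40.0 F [ 0.9  0.1 -3.3] q7 -0.07 zx [0. 0.]
```

```bash
python3 jog.py '[[0.001,0,0,0,0.006],[0.002,0,0,0,0.006],[0.002,0,0,0,0.006]]';  python3 go.py .5968 .182 .0985 .1222
```

```text
time: 10.1
ee_pos: [0.5968, 0.1837, 0.1007]
eef_rot: [0.663, 0.749, -0.001, 0.001]
ft_force: [-0.3, -5.1, -0.9]
width: 0.0099
grip_force: 40.0
t 10.1 pos [0.5968 0.1837 0.1007] yaw 0.122 d [-0.0017 -0.0002  0.0022] turn -0.0 w 0.0099 grip 40.0 F [-0.3 -5.1 -0.9] q7 -0.07 zx [ 0.0002 -0.0017]
```

Up against the end stop, with 5 N of push. Now down to the floor.

```bash
python3 jog.py '[[0,0,0.001,0,0.006],[0,0,0.002,0,0.006],[0,0,0.003,0,0.006],[0,0,0.004,0,0.006],[0,0,0.004,0,0.006]]';  python3 go.py .5968 .182 .0985 .1222
```

```text
time: 10.6
ee_pos: [0.5969, 0.1837, 0.0967]
eef_rot: [0.663, 0.749, -0.0, 0.001]
ft_force: [-0.5, -5.0, -1.4]
width: 0.0102
grip_force: 40.0
t 10.6 pos [0.5969 0.1837 0.0967] yaw 0.122 d [-0.0017 -0.0003 -0.0018] turn -0.001 w 0.0102 grip 40.0 F [-0.5 -5.  -1.4] q7 -0.07 zx [ 0.0003 -0.0015]
```

```bash
python3 jog.py '[[0,0,0.001,0,0.006],[0,0,0.002,0,0.006],[0,0,0.002,0,0.006]]';  python3 go.py .5968 .182 .0985 .1222
```

```text
time: 10.9
ee_pos: [0.5969, 0.1837, 0.0947]
eef_rot: [0.663, 0.749, -0.0, 0.001]
ft_force: [-0.2, -5.1, -1.9]
width: 0.0099
grip_force: 40.0
t 10.9 pos [0.5969 0.1837 0.0947] yaw 0.122 d [-0.0017 -0.0003 -0.0038] turn -0.001 w 0.0099 grip 40.0 F [-0.2 -5.1 -1.9] q7 -0.07 zx [ 0.0003 -0.0015]
```

```bash
python3 jog.py '[[0,0,0.001,0,0.006],[0,0,0.002,0,0.006],[0,0,0.002,0,0.006]]';  python3 go.py .5968 .182 .0985 .1222
```

```text
time: 11.2
ee_pos: [0.5971, 0.1836, 0.0943]
eef_rot: [0.663, 0.749, -0.0, 0.001]
ft_force: [-5.2, -7.5, 13.5]
width: 0.0098
grip_force: 40.0
t 11.2 pos [0.5971 0.1836 0.0943] yaw 0.121 d [-0.0015 -0.0005 -0.0042] turn -0.001 w 0.0098 grip 40.0 F [-5.2 -7.5 13.5] q7 -0.07 zx [ 0.0006 -0.0008]
```

```bash
python3 jog.py '[[0,0,-0.002,0,0.011],[0,0,-0.002,0,0.014],[0,0,-0.002,0,0.02],[0,0,-0.002,0,0.03],[0,0,-0.002,0,0.05],[0,0,-0.002,0,0.05],[0,0,-0.01,0,0.05],[0,0,-0.04,0,0.05],[0,0,-0.09,0,0.05],[0,0,-0.13,0,0.05],[0,0,-0.13,0,0.05]]' 10;  python3 go.py .5968 .182 .0985 .1222
python3 - <<'E'
from bench import r, imaging
import cv2,numpy as np
t=imaging.camera("top")["img"];s=imaging.camera("side")["img"]
a=[cv2.resize(i[y:y+145,x:x+130],None,fx=3,fy=3) for i,x,y in((t,180,190),(s,215,150))]
cv2.imwrite("pics/rel.png",np.hstack(a)[:,:,::-1])
E
```

```text
time: 12.3
ee_pos: [0.5992, 0.1856, 0.2295]
eef_rot: [0.662, 0.749, 0.005, 0.002]
ft_force: [1.0, -0.5, 0.0]
width: 0.0499
grip_force: 0.0
t 12.3 pos [0.5992 0.1856 0.2295] yaw 0.122 d [-0.0037 -0.0041  0.131 ] turn 0.0 w 0.0499 grip 0.0 F [ 1.  -0.5  0. ] q7 -0.11 zx [0.0091 0.0043]
```

View pics/rel.png

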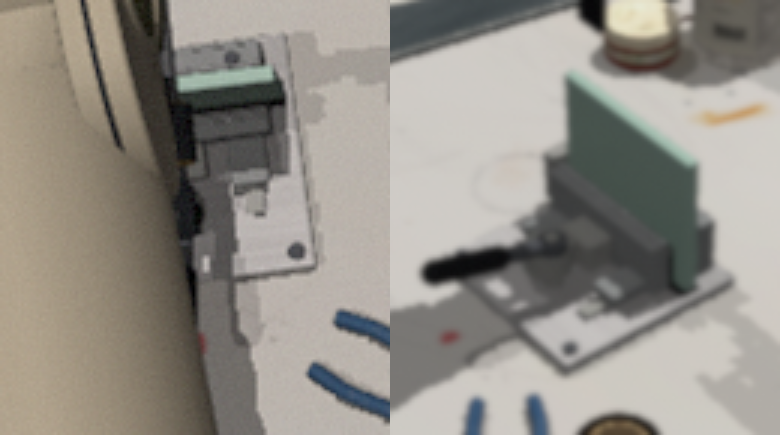

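The pane stands in the slot against the stop (side corners at 565,75 and 697,165), leaning a little in the free play. Next is the lever, pushed from its -y side with closed fingers.

```bash
cat > lev.py <<'E'
# python3 lev.py lag z th...: rows in present tool axes, pusher behind lever at angle th
import sys,numpy as np
from bench import r, imaging
from scipy.spatial.transform import Rotation as R
from h import Rz
s=r.read_state(); M=R.from_quat(s["eef_rot"]).as_matrix(); y=np.arctan2(M[1,1],M[0,1])
lag,z,*ths=[float(v) for v in sys.argv[1:]]
print("t",round(s["time"],2),s["ee_pos"].round(4),"F",s["ft_force"].round(1))
for th in ths:
    u=np.array([-np.cos(th),np.sin(th),0]); t=np.array([np.sin(th),np.cos(th),0])
    P=np.array([.5997,.1824,z])+Rz(.1222)@(np.array([-.07,0,0])+.078*u-lag*t)
    yw=.1222-th
    print(th,P.round(4),(M.T@(P-s["ee_pos"])).round(4).tolist(),round((y-yw+np.pi/2)%np.pi-np.pi/2,3))
E
python3 lev.py .035 .15 .1
```

```text
t 12.4 [0.597  0.1854 0.2239] F [-0.3 -0.1 -0.9]
0.1 [0.453  0.1371 0.15  ] [-0.0303, -0.1489, 0.0735] 0.101
```

```bash
python3 jog.py '[[-0.01,-0.045,0,0.1,0],[-0.02,-0.09,0,0.1,0],[-0.03,-0.135,0.02,0.1,0],[-0.03,-0.149,0.05,0.1,0],[-0.03,-0.149,0.073,0.1,0],[-0.03,-0.149,0.073,0.1,0],[-0.03,-0.149,0.073,0.1,0]]' 10; python3 lev.py .035 .068 .1
```

```text
time: 13.1
ee_pos: [0.4522, 0.1371, 0.1495]
eef_rot: [0.699, 0.715, -0.001, -0.0]
ft_force: [1.0, -0.8, 0.4]
width: 0.0038
grip_force: 0.0
t 13.1 [0.4522 0.1371 0.1495] F [ 1.  -0.8  0.4]
0.1 [0.453  0.1371 0.068 ] [0.0001, 0.0009, 0.0815] 0.001
```

```bash
python3 jog.py '[[0,0,0.03,0,0],[0,0,0.055,0,0],[0,0,0.075,0,0],[0,0,0.0815,0,0],[0,0,0.0815,0,0]]'; python3 lev.py .02 .068 .1 .25 .4 .55 .7 .85 1.0 1.15 1.3
```

```text
time: 13.6
ee_pos: [0.4527, 0.1372, 0.0682]
eef_rot: [0.699, 0.715, -0.0, 0.0]
ft_force: [-0.5, -0.6, -0.0]
width: 0.0007
grip_force: 0.0
t 13.6 [0.4527 0.1372 0.0682] F [-0.5 -0.6 -0. ]
0.1 [0.4527 0.1521 0.068 ] [0.0149, 0.0003, 0.0002] 0.001
0.25 [0.4503 0.164  0.068 ] [0.0268, -0.0018, 0.0002] 0.151
0.4 [0.4497 0.176  0.068 ] [0.0389, -0.0021, 0.0002] 0.301
0.55 [0.451 0.188 0.068] [0.0509, -0.0006, 0.0002] 0.451
0.7 [0.454  0.1997 0.068 ] [0.0625, 0.0027, 0.0002] 0.601
0.85 [0.4587 0.2108 0.068 ] [0.0735, 0.0077, 0.0002] 0.751
1.0 [0.465  0.2211 0.068 ] [0.0836, 0.0142, 0.0001] 0.901
1.15 [0.4728 0.2303 0.068 ] [0.0926, 0.0222, 0.0001] 1.051
1.3 [0.4819 0.2383 0.068 ] [0.1004, 0.0315, 0.0001] 1.201
```

```bash
python3 jog.py '[[0.005,0,0,0,0],[0.01,0,0,0,0],[0.015,0,0,0,0],[0.021,-0.001,0,0.08,0],[0.027,-0.002,0,0.15,0],[0.033,-0.002,0,0.23,0],[0.039,-0.002,0,0.3,0],[0.039,-0.002,0,0.3,0]]'; python3 lev.py .02 .068 .4 .5 .6 .7 .8 .9 1 1.1 1.2
```

```text
time: 14.4
ee_pos: [0.4496, 0.1771, 0.0685]
eef_rot: [0.798, 0.603, 0.0, 0.0]
ft_force: [-1.3, -0.1, -0.1]
width: 0.0005
grip_force: 0.0
t 14.4 [0.4496 0.1771 0.0685] F [-1.3 -0.1 -0.1]
0.4 [0.4497 0.176  0.068 ] [-0.001, 0.0004, 0.0005] 0.001
0.5 [0.4503 0.1841 0.068 ] [0.0069, -0.0012, 0.0005] 0.101
0.6 [0.4518 0.192  0.068 ] [0.0149, -0.002, 0.0005] 0.201
0.7 [0.454  0.1997 0.068 ] [0.0229, -0.002, 0.0005] 0.301
0.8 [0.4569 0.2072 0.068 ] [0.0309, -0.0012, 0.0005] 0.401
0.9 [0.4606 0.2144 0.068 ] [0.0388, 0.0004, 0.0005] 0.501
1.0 [0.465  0.2211 0.068 ] [0.0465, 0.0028, 0.0005] 0.601
1.1 [0.47   0.2274 0.068 ] [0.0539, 0.0059, 0.0005] 0.701
1.2 [0.4757 0.2331 0.068 ] [0.061, 0.0098, 0.0005] 0.801
```

```bash
python3 jog.py '[[0.003,0,0,0.05,0],[0.007,-0.001,0,0.1,0],[0.011,-0.002,0,0.15,0],[0.015,-0.002,0,0.2,0],[0.019,-0.002,0,0.25,0],[0.023,-0.002,0,0.3,0]]'; python3 lev.py .02 .068 .7 .8 .9 1 1.1 1.2 1.3 1.4 1.5
python3 - <<'E'
from h import *
from bench import r, imaging
import cv2
i=imaging.camera("side")["img"][:,:,::-1]; g=cv2.imread("pics/side0.png")
# darkness of the lever grip along candidate angles, now and at start
for n,im in(("0",g),("now",i)):
    G=cv2.cvtColor(np.ascontiguousarray(im),cv2.COLOR_BGR2GRAY); o=[]
    for th in np.arange(0,1.6,.1):
        v=[]
        for rr in(.06,.07,.08,.09):
            P=np.array([.5997,.1824,.058])+Rz(.1222)@np.array([-.07-rr*np.cos(th),rr*np.sin(th),0]); u=proj("side",P); v.append(int(G[int(u[1]+.5),int(u[0]+.5)]))
        o.append(int(np.mean(v)))
    print(n,o)
E
```

```text
time: 15.0
ee_pos: [0.4535, 0.1986, 0.0681]
eef_rot: [0.879, 0.477, -0.0, -0.0]
ft_force: [-2.0, -2.5, 2.2]
width: 0.0004
grip_force: 1.6
t 15.0 [0.4535 0.1986 0.0681] F [-2.  -2.5  2.2]
0.7 [0.454  0.1997 0.068 ] [0.0011, -0.0002, 0.0001] 0.001
0.8 [0.4569 0.2072 0.068 ] [0.009, -0.0018, 0.0001] 0.101
0.9 [0.4606 0.2144 0.068 ] [0.017, -0.0026, 0.0001] 0.201
1.0 [0.465  0.2211 0.068 ] [0.0251, -0.0026, 0.0001] 0.301
1.1 [0.47   0.2274 0.068 ] [0.0331, -0.0018, 0.0001] 0.401
1.2 [0.4757 0.2331 0.068 ] [0.041, -0.0002, 0.0001] 0.501
1.3 [0.4819 0.2383 0.068 ] [0.0487, 0.0022, 0.0001] 0.601
1.4 [0.4885 0.2428 0.068 ] [0.0561, 0.0053, 0.0001] 0.701
1.5 [0.4956 0.2466 0.068 ] [0.0632, 0.0092, 0.0001] 0.801
0 [26, 21, 45, 145, 189, 193, 193, 193, 193, 193, 193, 193, 191, 190, 190, 190]
now [174, 168, 111, 96, 84, 37, 19, 18, 35, 88, 102, 76, 69, 87, 79, 88]
```

Lever follows (grip now near 0.7 rad), with about 3 N on it. Continue.

```bash
python3 jog.py '[[0.005,-0.001,0,0.05,0],[0.009,-0.002,0,0.1,0],[0.013,-0.002,0,0.15,0],[0.017,-0.003,0,0.2,0],[0.021,-0.003,0,0.25,0],[0.025,-0.003,0,0.3,0],[0.029,-0.002,0,0.35,0],[0.033,-0.002,0,0.4,0],[0.037,-0.001,0,0.45,0],[0.041,0,0,0.5,0],[0.045,0.001,0,0.55,0],[0.049,0.002,0,0.6,0]]'; python3 lev.py .02 .068 1.3 1.4 1.5 1.6 1.7
```

```text
time: 16.25
ee_pos: [0.4818, 0.2383, 0.0679]
eef_rot: [0.981, 0.196, -0.001, 0.0]
ft_force: [-1.7, -3.5, 1.4]
width: 0.0004
grip_force: 1.7
t 16.25 [0.4818 0.2383 0.0679] F [-1.7 -3.5  1.4]
1.3 [0.4819 0.2383 0.068 ] [0.0001, 0.0001, -0.0001] 0.001
1.4 [0.4885 0.2428 0.068 ] [0.008, -0.0015, -0.0001] 0.101
1.5 [0.4956 0.2466 0.068 ] [0.016, -0.0023, -0.0001] 0.201
1.6 [0.5031 0.2497 0.068 ] [0.024, -0.0023, -0.0001] 0.301
1.7 [0.5108 0.252  0.068 ] [0.032, -0.0015, -0.0001] 0.401
```

```bash
python3 jog.py '[[0.004,-0.001,0,0.05,0],[0.008,-0.001,0,0.1,0],[0.012,-0.002,0,0.15,0],[0.015,-0.002,0,0.18,0]]'; python3 lev.py .02 .068 1.5 1.6;  python3 jog.py '[[0.002,0,0,0,0],[0.003,0,0,0,0]]'
```

```text
time: 16.65
ee_pos: [0.4936, 0.2457, 0.0676]
eef_rot: [0.994, 0.107, -0.002, 0.001]
ft_force: [-16.4, -6.6, 9.0]
width: 0.0001
grip_force: 9.0
t 16.65 [0.4936 0.2457 0.0676] F [-16.4  -6.6   9. ]
1.5 [0.4956 0.2466 0.068 ] [0.0022, -0.0004, -0.0004] 0.022
1.6 [0.5031 0.2497 0.068 ] [0.0101, -0.0019, -0.0005] 0.122
time: 16.85
ee_pos: [0.4939, 0.2458, 0.0671]
eef_rot: [0.994, 0.108, -0.005, 0.001]
ft_force: [-23.4, -7.6, 18.5]
width: 0.0008
grip_force: 12.5
```

Firm stop reached (force jumped from 4 to about 24 N with no further travel). Back off, rise and look.

```bash
python3 jog.py '[[-0.01,0,0,0,0],[-0.03,0,0,0,0],[-0.04,0,0,0,0],[-0.04,0,-0.04,0,0],[-0.04,0,-0.09,0,0],[-0.04,0,-0.14,0,0],[-0.04,0,-0.18,0,0],[-0.06,0.03,-0.18,0,0],[-0.06,0.07,-0.18,0,0],[-0.06,0.11,-0.18,0,0],[-0.06,0.15,-0.18,0,0],[-0.06,0.15,-0.18,0,0]]'; python3 go.py .45 .3 .25
python3 - <<'E'
from bench import r, imaging
import cv2,numpy as np
t=imaging.camera("top")["img"];s=imaging.camera("side")["img"]
a=[cv2.resize(i[y:y+145,x:x+130],None,fx=3,fy=3) for i,x,y in((t,180,190),(s,215,150))]
cv2.imwrite("pics/end.png",np.hstack(a)[:,:,::-1])
E
```

```text
time: 18.05
ee_pos: [0.4725, 0.0824, 0.2486]
eef_rot: [0.995, 0.104, 0.001, -0.001]
ft_force: [0.9, 0.3, -0.0]
width: 0.0005
grip_force: 0.0
t 18.05 pos [0.4725 0.0824 0.2486] yaw -1.363 d [ 0.0228 -0.2176 -0.0011] turn 0.0 w 0.0005 grip 0.0 F [ 0.9  0.3 -0. ] q7 -1.65 zx [0.0014 0.0012]
```

View pics/end.png

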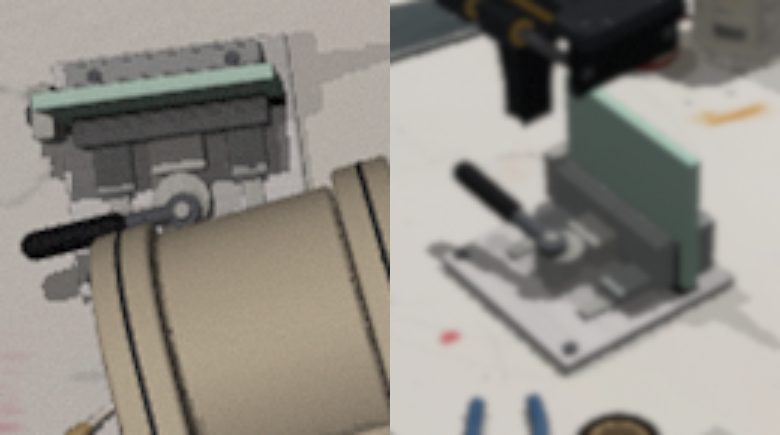

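Run:
```python
from h import *
W=lambda k:np.array([.5997,.1824,0])+Rz(.1222)@(np.array(k)/1000)
for k in((5,-70,122),(-5,-70,122),(5,70,122),(-5,70,122),(-5,-70,12)):
    print(k,((proj("top",W(k))-(180,190))*3).round(),((proj("side",W(k))-(215,150))*3+(390,0)).round())
for th in(1.3,1.4,1.5):print(th,((proj("top",W((-70-99*np.cos(th),99*np.sin(th),60)))-(180,190))*3).round(),((proj("side",W((-70-99*np.cos(th),99*np.sin(th),60)))-(215,150))*3+(390,0)).round())
```

```text
(5, -70, 122) [276.  58.] [702. 161.]
(-5, -70, 122) [278.  75.] [690. 166.]
(5, 70, 122) [33. 86.] [576.  68.]
(-5, 70, 122) [ 35. 104.] [565.  73.]
(-5, -70, 12) [288.  92.] [688. 294.]
1.3 [ 29. 267.] [442. 174.]
1.4 [ 24. 251.] [451. 168.]
1.5 [ 20. 236.] [462. 162.]
```

The pane sits upright between the jaws against the stop. The lever reads about 1.46 to 1.5 rad, so I'll push it once more to be sure it is on its stop.

```bash
python3 lev.py .045 .15 1.48
```

```text
t 18.15 [0.4716 0.0873 0.2483] F [-0.5  0.3  0.1]
1.48 [0.4698 0.2406 0.15  ] [0.0305, -0.1501, 0.0986] 0.0
```

```bash
python3 jog.py '[[-0.01,-0.04,0,0,0],[-0.01,-0.08,0,0,0],[0,-0.12,0,0,0],[0.025,-0.15,0,0,0],[0.03,-0.15,0.04,0,0],[0.03,-0.15,0.08,0,0],[0.03,-0.15,0.12,0,0],[0.03,-0.15,0.16,0,0],[0.03,-0.15,0.184,0,0],[0.03,-0.15,0.184,0,0],[0.03,-0.15,0.184,0,0]]'; python3 lev.py .02 .065 1.48 1.5
```

```text
time: 19.25
ee_pos: [0.4688, 0.2416, 0.0645]
eef_rot: [0.994, 0.108, -0.0, 0.0]
ft_force: [0.1, 0.2, 0.5]
width: 0.0
grip_force: 0.0
t 19.25 [0.4688 0.2416 0.0645] F [0.1 0.2 0.5]
1.48 [0.4942 0.2459 0.065 ] [0.0257, 0.0012, -0.0005] 0.002
1.5 [0.4956 0.2466 0.065 ] [0.0273, 0.0009, -0.0005] 0.022
```

```bash
python3 jog.py '[[0.008,0.001,0,0.01,0],[0.016,0.001,0,0.02,0],[0.02,0.001,0,0.02,0],[0.022,0.001,0,0.02,0],[0.024,0.001,0,0.02,0],[0.024,0.001,0,0.02,0]]'; python3 jog.py '[[0.002,0,0,0,0],[0.002,0,0,0,0]]';python3 jog.py '[[0.002,0,0,0,0],[0.004,0,0,0,0],[0.004,0,0,0,0]]'
```

```text
time: 19.85
ee_pos: [0.4918, 0.245, 0.0641]
eef_rot: [0.995, 0.097, -0.001, -0.0]
ft_force: [-6.0, -0.0, 4.0]
width: 0.0007
grip_force: 2.6
time: 20.05
ee_pos: [0.4932, 0.2455, 0.064]
eef_rot: [0.995, 0.097, -0.002, -0.0]
ft_force: [-8.4, 0.2, 5.3]
width: 0.0003
grip_force: 4.0
time: 20.35
ee_pos: [0.4939, 0.2457, 0.0633]
eef_rot: [0.995, 0.097, -0.005, 0.0]
ft_force: [-23.5, -4.3, 16.5]
width: 0.0003
grip_force: 11.9
```

Same hard stop at the same place. Retract and hand in.

```bash
python3 jog.py '[[-0.01,0,0,0,0],[-0.03,0,0,0,0],[-0.045,0,0,0,0],[-0.045,0,-0.04,0,0],[-0.045,0,-0.09,0,0],[-0.045,0,-0.14,0,0],[-0.045,0,-0.18,0,0],[-0.045,0,-0.18,0,0],[-0.045,0,-0.18,0,0]]'
python3 - <<'E'
from bench import r, imaging
from h import *
import cv2
i=np.ascontiguousarray(imaging.camera("side")["img"][:,:,::-1]); a=cv2.imread("pics/end.png")[:435,390:780]; b=cv2.resize(i[150:295,215:345],None,fx=3,fy=3)
print("pane region diff",cv2.absdiff(a,b)[130:300,220:310].mean()); print(r.close_job())
E
```

```text
time: 21.25
ee_pos: [0.4548, 0.2376, 0.2449]
eef_rot: [0.995, 0.097, 0.001, -0.001]
ft_force: [-0.5, -0.2, -0.8]
width: 0.0003
grip_force: 0.0
pane region diff 1.667516339869281
the job is handed in; nothing more can be done
None
```

The pane stands upright in the edge clamp, on the slot's floor and against the end stop. The lever is closed on its stop, the tapes, cutter and pliers were not touched, and the job was handed in at about 21 s of the 64 s allowed.

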